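Test the sander's emergency stop and reset it

TASK

Test the sander's emergency stop on the yellow box: press the big red mushroom in until it stays down by itself and take your fingers off it, then push its raised wing round clockwise (seen from above) with a fingertip until the mushroom pops back up, and finally press the blue reset button fully in and let it come out again, hands clear. Only push and press: do not pinch the wing between the fingers, and keep off the blue button while the mushroom is down. Leave the glue bottle, the cork sanding spool and the sanding block standing where they are.

Things in the scene. Friction and masses are not known exactly. Their poses are not given: they have to be found in the camera images.
- station: Yellow steel box screwed to the bench, 130 (x) x 250 (y) mm, 55 mm high, on a 150 x 270 mm plate 4 mm thick; origin on the bench under its centre, z up. The red mushroom's upright axis is at y = +50 mm, x = 0 in its frame, the blue button's at y = -75 mm, x = 0. The small green lamp on it does nothing.
- mushroom: Red stop head: a flat disc 90 mm across, 16 mm thick; origin on its axis at the disc's underside (75 mm above the bench while out, about 65 mm latched), z up. Across its middle runs a raised wing: a bar 70 mm long along the head's own x, 14 mm wide, its top 23 mm above the disc's top face. Not turned, the head's x is the station's x. White arrows show clockwise.
- wing_top (a point): Centre of the top of the wing, on the mushroom's axis: the place to press. 114 mm above the bench while out. x along the wing, z up.
- wing_left: The +y side face of the wing (part of the head): plate 66 x 3 x 20 mm, its outer face 7 mm from the mushroom's axis, from 16 to 36 mm above the head's origin; origin at the plate's centre.
- wing_right: The -y side face of the wing, the same on the other side. To turn the head clockwise from above, push the -x half of this face towards +y (or the +x half of wing_left towards -y), both in the head's own frame.
- plunge (a joint): How far the mushroom is pressed in, m: 0 out, 0.0115 fully in; a spring pushes back with about 6 to 12 N. Pressed fully in (unturned) and let go, it stays latched near 0.0095. When released it jumps up 9.5 mm to 0: a finger over the disc needs that much room above the disc's latched top face.
- twist (a joint): Turn of the mushroom, rad, clockwise from above positive: 0 at rest, 1.2 at the stop. A weak spring (about 0.02 to 0.05 N m) turns it back to 0 when let go. The latched mushroom is released somewhere from 0.65 to 0.85, so turn to about 0.9; friction on the pushing finger can hold it down until the finger moves on or lifts off.
- reset_top (a point): Centre of the top face of the blue reset button, 32 mm across, 77 mm above the bench while out; z up.
- reset (a joint): How far the blue button is pressed in, m: 0 out, 0.006 fully in, where its spring pushes with 6 N.
- glue: White glue bottle with an orange cap, 54 mm across, 130 mm tall, standing loose; origin under its centre. Bystander.
- spool: Cork sanding spool with a brass end, 44 mm across, 84 mm tall, standing loose; origin under its centre. Bystander.
- block: Sanding block, 100 (x) x 55 (y) x 30 mm, wood with a cork sole, lying loose; origin under its centre. Bystander.

How it is judged:
By the outcome, as a careful person would: the job done as asked, in the order asked, and still so for the second after the job is handed in, with the robot touching nothing.
It also fails if it takes over 48 s, if anything falls off the work surface, if the arm or the gripper's body presses on something with over 40 N, if the wrist force passes 120 N, or if a joint passes its speed limit or range.

ROBOT

A 6-joint arm with a two-finger parallel gripper is mounted at the origin on the work surface. World frame = base frame: x ahead of the robot, y to its left, z up, the work surface at z = 0. Lengths are in m, angles in rad, forces in N, time in s.
With the tool pointing down it reaches from about 0.25 to 0.8 m from the base axis. Payload 8.5 kg.
Tool frame: the origin (TCP) lies between the finger pads; the fingertips stand 14 mm ahead of it and the grasp point (between the pads) lies 5 mm behind it (robot.tip_reach is the distance from the TCP to the fingertips, in m); y points along the fingers, x is the direction in which the jaws open and shut, and the axes are right-handed (so a half turn about y gives the same grasp; the last joint's range is limited). The gripper opens to 85 mm and grips with 20 to 120 N. Pads are 22 mm wide; open, the fingers measure 114 mm over their backs; the gripper's body (76 mm by 85 mm) begins 54 mm behind the grasp point. The pads swing forward as they close: fully open they stand 13 mm farther back than shut.
Start: joints at [1.345, 0.238, -0.013, 1.319, 0, 1.571], TCP at [0.118, 0.512, 0.245] pointing down, gripper open.
Joint ranges: [-2.66, 2.66], [-1.03, 1.9], [-1.14, 1.46], [-1.82, 2.27], [-1.45, 1.34], [-3.14, 3.14]. Speed limits (rad/s): [2.22, 2.22, 2.79, 3.14, 3.14, 3.14].

INTERFACE

Orientations are given as a 3x3 rotation matrix whose columns are the frame's x, y, z axes.
In Python, from plant import robot, optics gives the robot as it stands.
- The arm moves only by the tool servo_tool, never from a script. Its argument "rows" is a list of rows, each an object of numbers: "tx", "ty", "tz": the shift along the tool's x, y, z in m; "roll": the turn about the tool's y in rad. A call has 1 to 5 rows; each row shifts and turns the commanded pose from where the row before left it, along the tool's axes as they then stand; what a row does not reach is not made up. A row lasts 1/8 s, in which the tool goes at most 62.5 mm and 10.7 degrees, less where a joint would pass 70% of its speed; a pose out of reach is approached as far as the arm can. A call is refused whole if a number of a shift passes 0.0625 or a number of a turn 0.188, either way. A call with a gripper value outside its range is refused whole. "jaw" is the closure, from 0 (fully open) to 1 (shut), set as the call begins (left out, the last holds). The fingers move at their own pace and stop on an object; "grip_force" is the grip in N (left out, the last holds). Time passes only in rows, so rows that do not move let the fingers close. It gives the time, the measured TCP pose, the force and the opening at its end, in the units of the state.
- robot.sense(): the state, without advancing time (a new reading comes with each control period).
- optics.capture(name): name is "side" or "top" or "wrist"; returns a dict with "img" (480x640x3 uint8, red, green, blue), "depth" (480x640 float32, m along the optical axis (not along the pixel's ray), 0 where there is no reading), "vertical_fov" (degrees; the focal length in pixels is half the picture's height over the tangent of half this angle, whatever the lens; pixels are square), "cx", "cy" (the principal point, pixels), "T" (4x4, takes a point from camera to world coordinates). Camera axes: x right, y down, z forward; pixel columns grow to the right and rows downward; lengths in m; the calibration is good to about 2 mm. A picture is of the moment at which its call begins.
- robot.hand_in(): hands the job in, once; it reports no verdict.
The state is a dict: "t": time; "q": joint angles; "joint_vel": joint speeds; "joint_efforts": joint torques, N m; "tcp_pos": TCP position; "eef_rot": TCP orientation; "wrist_force": force on the tool from outside, world axes, zero at the start; "moment": the same for the moment, N m; "finger_gap": opening from 0.0 (shut) to 1.0 (fully open).
Only numpy, scipy, OpenCV 4.12 (cv2) and the standard library are available. Lean on these libraries where they do the work, as an engineer would, in place of code of your own. Each camera call takes 0.05 s, during which the arm holds its last target. There are 200 camera calls.

## Working session

There is one attempt and no reset: what is moved stays moved. The work goes in short steps, Python scripts to look and compute and a tool call to move; the robot and the scene stay as the last step left them, time stands still between calls to the robot, and variables do not carry over. Pictures are saved under pics/ and viewed, about 8 in all and at most 12, crops included, and the job is handed in when it is done.

Besides the shell and the picture viewer there is one more tool, called after ">>>" as name([rows], argument=value, ...), one row to a line, values as JSON. servo_tool: Moves the arm, as the interface text tells. Its arguments: {"type":"object","properties":{"rows":{"type":"array","items":{"type":"object","properties":{"tx":{"type":"number"},"ty":{"type":"number"},"tz":{"type":"number"},"roll":{"type":"number"}}}},"jaw":{"type":"number"},"grip_force":{"type":"number"}},"required":["rows"]}

```bash
ls; mkdir -p pics; python3 - <<'E'
from plant import robot, optics
import cv2,numpy as np
s=robot.sense();print(s)
a=[]
for n in("top","side"):
    c=optics.capture(n);np.savez("pics/%s0.npz"%n,**c);a.append(c["img"]);print(n,c["T"],c["vertical_fov"],c["cx"],c["cy"])
    cv2.imwrite("pics/%s0.png"%n,c["img"][:,:,::-1])
E
```

```text
pics
{'t': 0.0, 'q': array([ 1.34497701e+00,  2.38775289e-01, -1.42616992e-02,  1.31917922e+00,
        3.09526902e-06,  1.57077850e+00]), 'joint_vel': array([ 0.00090202, -0.00149359,  0.00140728, -0.00057475,  0.0001483 ,
       -0.00026551]), 'joint_efforts': array([ 9.51068114e-05, -5.38768816e+01,  3.46439159e+01,  1.83385354e-02,
        2.94016891e-04, -2.99716156e-06]), 'tcp_pos': array([0.1174617 , 0.51129002, 0.24467758]), 'eef_rot': array([[ 2.23887361e-01, -3.20935032e-04, -9.74614973e-01],
       [ 9.74613992e-01, -1.38313838e-03,  2.23887591e-01],
       [-1.41988074e-03, -9.99998992e-01,  3.12057144e-06]]), 'wrist_force': array([ 0.18838353, -0.12739385, -0.04502498]), 'moment': array([ 0.0118313 ,  0.04225452, -0.03637402]), 'finger_gap': 1.0010036791685615}
top [[-0.00753561 -0.98018647  0.19793359  0.39815234]
 [-0.99986891  0.00454903 -0.01553916  0.05058831]
 [ 0.01433087 -0.19802474 -0.98009225  1.12275816]
 [ 0.          0.          0.          1.        ]] 53.188208681316624 318.7300196960531 237.51078848005014
side [[ 0.99820747 -0.04141067  0.04320887  0.53304248]
 [-0.05983874 -0.67749784  0.73308662 -0.85880637]
 [-0.00108369 -0.73435811 -0.67876137  0.94335712]
 [ 0.          0.          0.          1.        ]] 45.21951823424236 332.11062910224615 244.9192734041112
```

View pics/top0.png

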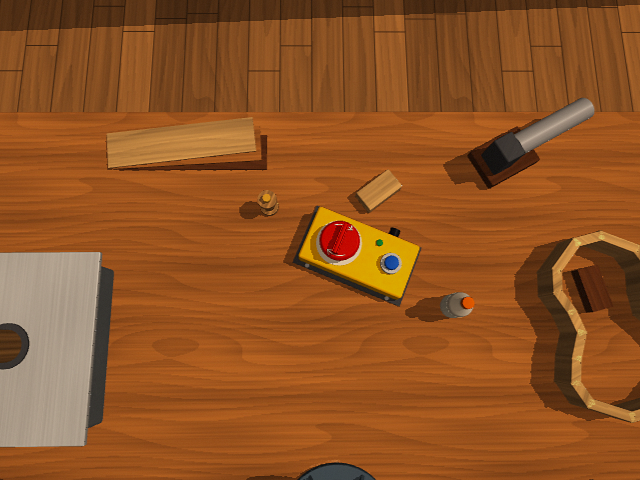

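View pics/side0.png

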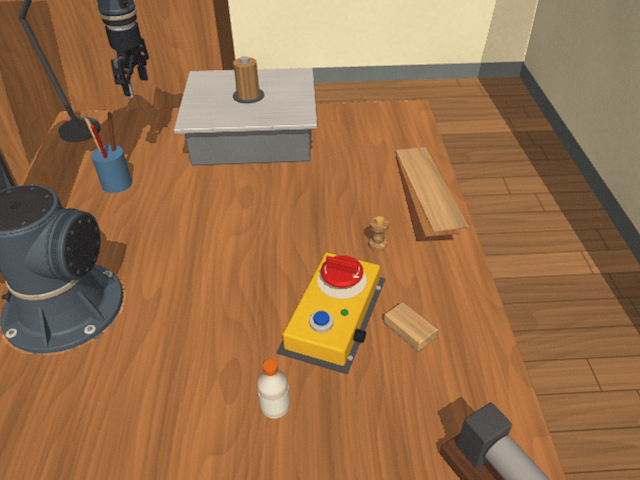

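The top view shows the mushroom at about (340,241), the blue button at (391,263), glue at (459,305), the spool at (268,203) and the block at (380,190). The side view shows the same layout, with the arm far off at upper left.

```bash
cat > h.py <<'E'
import numpy as np,cv2
def cloud(c):
    d=c["depth"].astype(float);f=240/np.tan(np.radians(float(c["vertical_fov"]))/2)
    v,u=np.mgrid[0:480,0:640]
    P=np.stack([(u-c["cx"])/f*d,(v-c["cy"])/f*d,d],-1)
    return P@c["T"][:3,:3].T+c["T"][:3,3]
def blob(c,m,x0=.25,x1=.9):
    P=cloud(c);return P[m&(c["depth"]>0)&(P[...,0]>x0)&(P[...,0]<x1)&(abs(P[...,1])<.4)]
def masks(img):
    i=img.astype(int);r,g,b=i[...,0],i[...,1],i[...,2]
    return dict(red=(r>110)&(g<45)&(b<60),blue=(b>110)&(r<90)&(b>g+40),yel=(r>120)&(g>100)&(b<50)&(g>r*.68))
E
python3 - <<'E'
from h import *
for n in("top","side"):
    c=dict(np.load(f"pics/{n}0.npz"));M=masks(c["img"]);P=cloud(c)
    print(n)
    for k,m in M.items():
        p=blob(c,m);print(k,len(p),p.mean(0).round(4),np.percentile(p[:,2],[2,50,98]).round(4))
        if k=="red":
            disc=p[(p[:,2]>.083)&(p[:,2]<.097)];w=p[p[:,2]>.104]
            for nm,q in(("disc",disc),("wing",w)):
                (a,b),s,ang=cv2.minAreaRect((q[:,:2]*1000).astype(np.float32));print(nm,len(q),a,b,s,ang,q.mean(0).round(4))
            q=disc[:,:2];print("circle",cv2.minEnclosingCircle((q*1000).astype(np.float32)))
        if k=="blue":
            q=p[p[:,2]>.07];print("bluetop",cv2.minEnclosingCircle((q[:,:2]*1000).astype(np.float32)),q.mean(0))
        if k=="yel":
            q=p[(p[:,2]>.047)&(p[:,2]<.063)];print("box",cv2.minAreaRect((q[:,:2]*1000).astype(np.float32)),np.median(q[:,2]))
    for nm,(u,v) in dict(top=dict(glue=(459,305),spool=(268,200),block=(380,190)),side=dict(glue=(272,390),spool=(378,230),block=(410,325)))[n].items(): print(nm,P[v,u].round(3))
E
```

```text
top
red 1094 [ 0.6    -0.0132  0.0952] [0.0857 0.0918 0.1162]
disc 887 601.3878784179688 -12.41524887084961 (85.70410919189453, 84.41519927978516) 4.141576766967773 [ 0.6001 -0.0124  0.0911]
wing 200 547.3099365234375 -139.818115234375 (293.9324035644531, 67.44437408447266) 66.81596374511719 [ 0.5994 -0.0161  0.1135]
circle ((602.0679931640625, -11.85151481628418), 44.292903900146484)
blue 140 [ 0.5532 -0.1267  0.0774] [0.0737 0.0775 0.0811]
bluetop ((553.3851318359375, -126.77008056640625), 15.019515037536621) [ 0.55313204 -0.12656516  0.07751833]
yel 3336 [ 0.5743 -0.0803  0.0555] [0.0514 0.0555 0.0597]
box ((583.0693969726562, -59.56585693359375), (243.93603515625, 124.76890563964844), 67.21285247802734) 0.05552616167218227
glue [ 0.457 -0.261  0.107]
spool [0.694 0.147 0.084]
block [ 0.733 -0.113  0.03 ]
side
red 860 [ 0.5998 -0.0237  0.0979] [0.0844 0.0939 0.1174]
disc 552 604.246337890625 -19.75690460205078 (85.62380981445312, 78.83834075927734) 27.79043960571289 [ 0.5981 -0.0273  0.0918]
wing 223 603.8175659179688 -13.857158660888672 (18.815725326538086, 68.87564849853516) 62.32068634033203 [ 0.6035 -0.0161  0.1122]
circle ((602.283447265625, -16.22957420349121), 43.67878341674805)
blue 170 [ 0.5539 -0.1316  0.0776] [0.0692 0.0784 0.0817]
bluetop ((554.9122924804688, -129.12721252441406), 15.268603324890137) [ 0.55401253 -0.13134067  0.07791282]
yel 4472 [ 0.5715 -0.1094  0.0506] [0.0131 0.0561 0.0604]
box ((583.6343994140625, -60.084136962890625), (252.54421997070312, 131.14064025878906), 66.77381134033203) 0.05682711638865212
glue [ 0.463 -0.298  0.092]
spool [0.698 0.134 0.065]
block [ 0.734 -0.123  0.033]
```

```bash
python3 - <<'E'
from h import *
from plant import robot
print(robot.tip_reach)
for n in("top","side"):
    P=cloud(dict(np.load(f"pics/{n}0.npz"))).reshape(-1,3)
    a=np.array([.118,.512]);b=np.array([.602,-.0135]);t=((P[:,:2]-a)@(b-a))/((b-a)@(b-a));d=np.linalg.norm(P[:,:2]-a-np.clip(t,0,1)[:,None]*(b-a),axis=1)
    for lo in np.arange(0,1,.1):
        m=(d<.12)&(t>=lo)&(t<lo+.1)&(P[:,2]<.9);print(round(lo,1),m.sum(),P[m,2].max().round(3) if m.any() else None)
P=cloud(dict(np.load("pics/side0.npz")));print(P[62,246],P[80,246],P[160,108])
E
```

```text
0.014
0.0 3370 0.139
0.1 4818 0.14
0.2 3671 0.008
0.3 3554 0.009
0.4 3461 0.008
0.5 3364 0.007
0.6 3272 0.009
0.7 3173 0.008
0.8 3157 0.061
0.9 3414 0.12
0.0 4301 0.478
0.1 2400 0.141
0.2 1478 0.132
0.3 1607 0.009
0.4 1718 0.009
0.5 1843 0.01
0.6 2022 0.009
0.7 2158 0.009
0.8 1818 0.059
0.9 1347 0.12
[0.38712709 0.64602062 0.24287725] [0.38360128 0.62758931 0.19938416] [0.03168008 0.40790244 0.09986976]
```

>>> servo_tool([
  {"tx": -0.0269, "tz": -0.0393},
  {"tx": -0.0269, "tz": -0.0393},
  {"tx": -0.0269, "tz": -0.0393},
  {"tx": -0.0269, "tz": -0.0393},
  {"tx": -0.0269, "tz": -0.0393},
], jaw=1, grip_force=40)

```text
validation failed for argument at $.ro...
```

>>> servo_tool([
  {"tx": -0.0269, "tz": -0.0393},
  {"tx": -0.0269, "tz": -0.0393},
  {"tx": -0.0269, "tz": -0.0393},
  {"tx": -0.0269, "tz": -0.0393},
  {"tx": -0.0269, "tz": -0.0393},
])

```text
validation failed for argument at $.ro...
```

>>> servo_tool([
  {"tx": -0.0269, "tz": -0.0393},
  {"tx": -0.0269, "tz": -0.0393},
  {"tx": -0.0269, "tz": -0.0393},
  {"tx": -0.0269, "tz": -0.0393},
  {"tx": -0.0269, "tz": -0.0393},
])

```text
validation failed for argument at $.ro...
```

>>> servo_tool([
  {"roll": 0.174},
  {"roll": 0.174},
  {"roll": 0.174},
  {"roll": 0.174},
  {"roll": 0.174},
])

```text
validation failed for argument at $.ro...
```

>>> servo_tool([
  {"roll": 0.174},
  {"roll": 0.174},
  {"roll": 0.174},
  {"roll": 0.174},
  {"roll": 0.174},
])

```text
validation failed for argument at $.ro...
```

>>> servo_tool([
  {"tx": -0.0269, "ty": 0.0, "tz": -0.0393, "roll": 0.0},
  {"tx": -0.0269, "ty": 0.0, "tz": -0.0393, "roll": 0.0},
  {"tx": -0.0269, "ty": 0.0, "tz": -0.0393, "roll": 0.0},
  {"tx": -0.0269, "ty": 0.0, "tz": -0.0393, "roll": 0.0},
  {"tx": -0.0269, "ty": 0.0, "tz": -0.0393, "roll": 0.0},
], jaw=1, grip_force=40)

```text
t: 0.72
tcp_pos: [0.2796, 0.3352, 0.2451]
eef_rot: [[0.224, -0.0, -0.975], [0.975, -0.0, 0.224], [-0.0, -1.0, 0.0]]
wrist_force: [0.8, 0.6, 0.2]
finger_gap: 0.001
```

>>> servo_tool([
  {"tx": -0.0269, "ty": 0, "tz": -0.0393, "roll": 0},
  {"tx": -0.0269, "ty": 0, "tz": -0.0393, "roll": 0},
  {"tx": -0.0269, "ty": 0, "tz": -0.0393, "roll": 0},
  {"tx": -0.0269, "ty": 0, "tz": -0.0393, "roll": 0},
  {"tx": -0.0269, "ty": 0, "tz": -0.0393, "roll": 0},
])

```text
t: 1.35
tcp_pos: [0.4411, 0.1601, 0.2451]
eef_rot: [[0.224, -0.0, -0.975], [0.975, -0.0, 0.224], [-0.0, -1.0, 0.0]]
wrist_force: [-0.3, 0.2, 0.3]
finger_gap: -0.003
```

>>> servo_tool([
  {"tx": -0.0269, "ty": 0, "tz": -0.0393, "roll": 0},
  {"tx": -0.0269, "ty": 0, "tz": -0.0393, "roll": 0},
  {"tx": -0.0269, "ty": 0, "tz": -0.0393, "roll": 0},
  {"tx": -0.0269, "ty": 0, "tz": -0.0393, "roll": 0},
  {"tx": -0.0269, "ty": 0, "tz": -0.0393, "roll": 0},
])

```text
t: 1.98
tcp_pos: [0.6025, -0.0149, 0.2449]
eef_rot: [[0.224, -0.001, -0.975], [0.975, 0.0, 0.224], [-0.0, -1.0, 0.001]]
wrist_force: [0.4, -0.1, 0.7]
finger_gap: 0.001
```

>>> servo_tool([
  {"tx": 0, "ty": 0, "tz": 0, "roll": 0.174},
  {"tx": 0, "ty": 0, "tz": 0, "roll": 0.174},
  {"tx": 0, "ty": 0, "tz": 0, "roll": 0.174},
  {"tx": 0, "ty": 0, "tz": 0, "roll": 0.174},
  {"tx": 0, "ty": 0, "tz": 0, "roll": 0.174},
])

```text
t: 2.6
tcp_pos: [0.6015, -0.0136, 0.2448]
eef_rot: [[0.892, -0.001, -0.452], [0.452, -0.0, 0.892], [-0.001, -1.0, 0.0]]
wrist_force: [-0.5, -0.2, -1.0]
finger_gap: 0.003
```

>>> servo_tool([
  {"tx": 0, "ty": 0, "tz": 0, "roll": 0.174},
  {"tx": 0, "ty": 0, "tz": 0, "roll": 0.174},
  {"tx": 0, "ty": 0, "tz": 0, "roll": 0.174},
  {"tx": 0, "ty": 0, "tz": 0, "roll": 0.174},
  {"tx": 0, "ty": 0, "tz": 0, "roll": 0.174},
])

```text
t: 3.22
tcp_pos: [0.6015, -0.0136, 0.2449]
eef_rot: [[0.921, -0.001, 0.39], [-0.39, -0.0, 0.921], [-0.001, -1.0, -0.0]]
wrist_force: [-0.4, 1.3, 0.5]
finger_gap: 0.001
```

```bash
python3 - <<'E'
from h import *
from plant import robot, optics
c=optics.capture("wrist");print(robot.sense()["q"].round(3))
cv2.imwrite("pics/w1.png",c["img"][:,:,::-1])
p=blob(c,masks(c["img"])["red"]);print(len(p))
w=p[(p[:,2]>.109)&(p[:,2]<.125)&(abs(p[:,0]-.602)<.06)&(abs(p[:,1]+.0135)<.06)]
print(cv2.minAreaRect((w[:,:2]*1000).astype(np.float32)),np.median(w,0))
p=blob(c,masks(c["img"])["blue"]);p=p[p[:,2]>.07];print(len(p), cv2.minEnclosingCircle((p[:,:2]*1000).astype(np.float32)) if len(p) else 0)
E
```

```text
[-0.023  0.373  0.179  1.378 -0.     1.957]
0
((0.0, 0.0), (0.0, 0.0), 0.0) [nan nan nan]
0 0
  return _methods._mean(a, axis=axis, dtype=dtype,
  ret = um.true_divide(
```

View pics/w1.png

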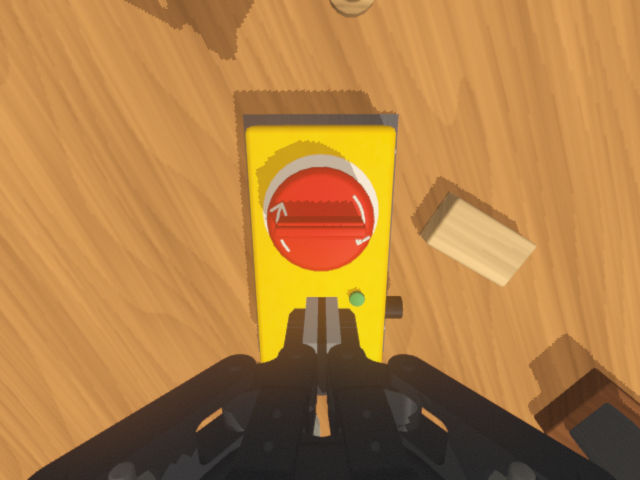

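The wrist view shows the wing horizontal and centred near (320,218), with the shut fingertips at (322,310). So the yaw is aligned and the tool is laterally centred. Now I press.

>>> servo_tool([
  {"tx": 0, "ty": 0.04, "tz": 0, "roll": 0},
  {"tx": 0, "ty": 0.04, "tz": 0, "roll": 0},
  {"tx": 0, "ty": 0.034, "tz": 0, "roll": 0},
  {"tx": 0, "ty": 0, "tz": 0, "roll": 0},
])

```text
t: 3.78
tcp_pos: [0.6005, -0.0136, 0.1294]
eef_rot: [[0.924, -0.004, 0.383], [-0.383, -0.0, 0.924], [-0.004, -1.0, -0.001]]
wrist_force: [-0.1, 0.3, 1.0]
finger_gap: 0.002
```

>>> servo_tool([
  {"tx": 0, "ty": 0.002, "tz": 0, "roll": 0},
  {"tx": 0, "ty": 0.002, "tz": 0, "roll": 0},
  {"tx": 0, "ty": 0.002, "tz": 0, "roll": 0},
  {"tx": 0, "ty": 0, "tz": 0, "roll": 0},
])

```text
t: 4.28
tcp_pos: [0.6023, -0.0136, 0.1267]
eef_rot: [[0.923, 0.002, 0.385], [-0.385, -0.0, 0.923], [0.002, -1.0, 0.001]]
wrist_force: [-1.0, -0.5, 5.0]
finger_gap: -0.004
```

>>> servo_tool([
  {"tx": 0, "ty": 0.002, "tz": 0, "roll": 0},
  {"tx": 0, "ty": 0.002, "tz": 0, "roll": 0},
  {"tx": 0, "ty": 0.002, "tz": 0, "roll": 0},
  {"tx": 0, "ty": 0, "tz": 0, "roll": 0},
])

```text
t: 4.78
tcp_pos: [0.6024, -0.0136, 0.1207]
eef_rot: [[0.923, 0.002, 0.385], [-0.385, -0.0, 0.923], [0.002, -1.0, 0.001]]
wrist_force: [-0.8, 0.4, 5.7]
finger_gap: 0.0
```

>>> servo_tool([
  {"tx": 0, "ty": 0.002, "tz": 0, "roll": 0},
  {"tx": 0, "ty": 0.002, "tz": 0, "roll": 0},
  {"tx": 0, "ty": 0, "tz": 0, "roll": 0},
])

```text
t: 5.15
tcp_pos: [0.6025, -0.0136, 0.1168]
eef_rot: [[0.923, 0.002, 0.385], [-0.385, -0.0, 0.923], [0.002, -1.0, 0.001]]
wrist_force: [-1.2, 0.5, 8.4]
finger_gap: -0.001
```

>>> servo_tool([
  {"tx": 0, "ty": 0.001, "tz": 0, "roll": 0},
  {"tx": 0, "ty": 0.001, "tz": 0, "roll": 0},
  {"tx": 0, "ty": 0, "tz": 0, "roll": 0},
])

```text
t: 5.52
tcp_pos: [0.6028, -0.0137, 0.1163]
eef_rot: [[0.923, 0.004, 0.385], [-0.385, -0.0, 0.923], [0.004, -1.0, 0.001]]
wrist_force: [-4.5, 0.3, 18.7]
finger_gap: 0.0
```

>>> servo_tool([
  {"tx": 0, "ty": -0.01, "tz": 0, "roll": 0},
  {"tx": 0, "ty": -0.02, "tz": 0, "roll": 0},
  {"tx": 0, "ty": -0.02, "tz": 0, "roll": 0},
  {"tx": -0.024, "ty": 0, "tz": -0.026, "roll": 0},
  {"tx": 0, "ty": 0, "tz": 0, "roll": 0},
])

```text
t: 6.15
tcp_pos: [0.5681, -0.029, 0.1642]
eef_rot: [[0.923, -0.0, 0.385], [-0.385, -0.0, 0.923], [-0.0, -1.0, -0.0]]
wrist_force: [1.6, 0.8, -0.1]
finger_gap: 0.004
```

```bash
python3 - <<'E'
from h import *
from plant import robot, optics
print(robot.sense()["tcp_pos"],robot.sense()["wrist_force"])
for n in("side","top"):
    c=optics.capture(n);np.savez(f"pics/{n}1.npz",**c);P=cloud(c)
    p=blob(c,masks(c["img"])["red"]);w=p[p[:,2]<.13];print(n,len(p),np.percentile(p[:,2],[10,50,95,99]))
    d=c["depth"]-np.load(f"pics/{n}0.npz")["depth"]
    p0=blob(dict(np.load(f"pics/{n}0.npz")),masks(np.load(f"pics/{n}0.npz")["img"])["red"]);print(np.percentile(p0[:,2],[10,50,95,99]))
    cv2.imwrite(f"pics/{n}1.png",cv2.resize(c["img"][180:360,250:490] if n=="side" else c["img"][160:340,240:480],None,fx=3,fy=3)[:,:,::-1])
E
```

```text
[ 0.56807985 -0.02895115  0.16417055] [ 1.55076359  0.76295719 -0.06218058]
side 773 [0.07931356 0.08502381 0.10667752 0.10877106]
[0.0887241  0.09387193 0.11594047 0.11809404]
top 338 [0.07904139 0.08208509 0.08640542 0.58017746]
[0.08857009 0.09179859 0.11463922 0.11744794]
```

View pics/side1.png

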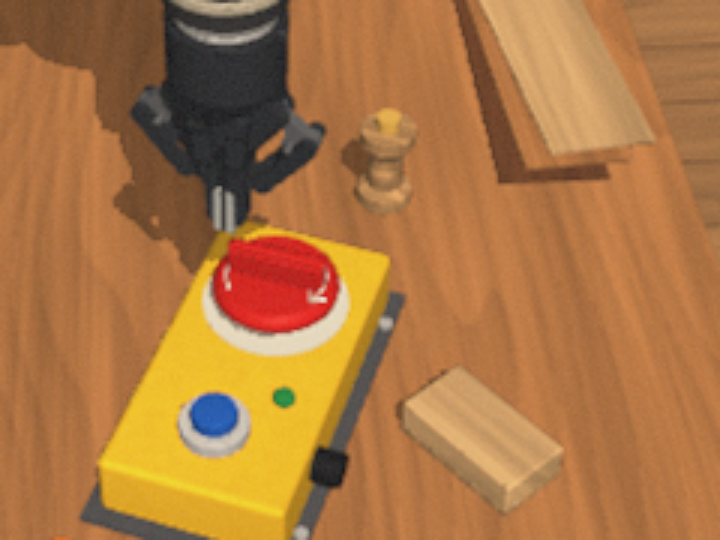

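The crop shows the mushroom latched: wing unturned, disc about 9.5 mm lower, fist clear at top left. Now I go down beside the wing.

>>> servo_tool([
  {"tx": 0, "ty": 0.03, "tz": 0, "roll": 0},
  {"tx": 0, "ty": 0.022, "tz": 0, "roll": 0},
  {"tx": 0, "ty": 0.003, "tz": 0, "roll": 0},
  {"tx": 0, "ty": 0, "tz": 0, "roll": 0},
])

```text
t: 6.75
tcp_pos: [0.5702, -0.0283, 0.1087]
eef_rot: [[0.923, 0.0, 0.385], [-0.385, -0.0, 0.923], [0.0, -1.0, -0.0]]
wrist_force: [-0.1, -0.7, -0.2]
finger_gap: 0.002
```

>>> servo_tool([
  {"tx": 0, "ty": 0, "tz": 0.004, "roll": 0},
  {"tx": 0, "ty": 0, "tz": 0.003, "roll": 0},
  {"tx": 0, "ty": 0, "tz": 0.002, "roll": 0},
  {"tx": 0, "ty": 0, "tz": 0, "roll": 0},
])

```text
t: 7.25
tcp_pos: [0.5731, -0.0199, 0.1085]
eef_rot: [[0.923, 0.0, 0.385], [-0.385, -0.0, 0.923], [0.0, -1.0, -0.0]]
wrist_force: [0.5, -0.7, 0.1]
finger_gap: 0.003
```

>>> servo_tool([
  {"tx": -0.0023, "ty": 0, "tz": 0.0038, "roll": 0.15},
  {"tx": -0.0023, "ty": 0, "tz": 0.0038, "roll": 0.15},
  {"tx": -0.0023, "ty": 0, "tz": 0.0038, "roll": 0.15},
  {"tx": 0, "ty": 0, "tz": 0, "roll": 0},
])

```text
t: 7.75
tcp_pos: [0.5728, -0.0068, 0.1083]
eef_rot: [[0.665, -0.0, 0.747], [-0.747, -0.0, 0.665], [-0.0, -1.0, -0.0]]
wrist_force: [-1.4, -0.6, 1.0]
finger_gap: -0.003
```

```bash
cat > look.py <<'E'
from h import *
from plant import robot, optics
import sys
k=sys.argv[1]
s=robot.sense();r=s["eef_rot"];o=s["tcp_pos"][:2]-[.602,-.0138]
print(s["tcp_pos"].round(4),"F",s["wrist_force"].round(1),"M",s["moment"].round(2),"turn",np.arctan2(.923*r[0,2]*0-r[1,0],r[0,0])-.395,"off tool x,z",o@r[:2,0],o@r[:2,2])
I=[]
for n,(a,b) in dict(side=(180,250),top=(160,240)).items():
    c=optics.capture(n);p=blob(c,masks(c["img"])["red"]);p=p[p[:,2]<.13];print(n,len(p),np.percentile(p[:,2],[10,50,95,99]).round(4))
    I.append(cv2.resize(c["img"][a:a+150,b:b+200],None,fx=2,fy=2))
I=[cv2.resize(i,(400,300)) for i in I];cv2.imwrite(f"pics/l{k}.png",np.hstack(I)[:,:,::-1])
E
python3 look.py 1
```

```text
[ 0.5728 -0.0068  0.1083] F [-1.4 -0.6  1. ] M [-0.07  0.27 -0.  ] turn 0.4487948682470837 off tool x,z -0.02464764553392527 -0.01721364926187542
side 745 [0.0791 0.0849 0.1068 0.1092]
top 1 [0.1278 0.1278 0.1278 0.1278]
```

View pics/l1.png

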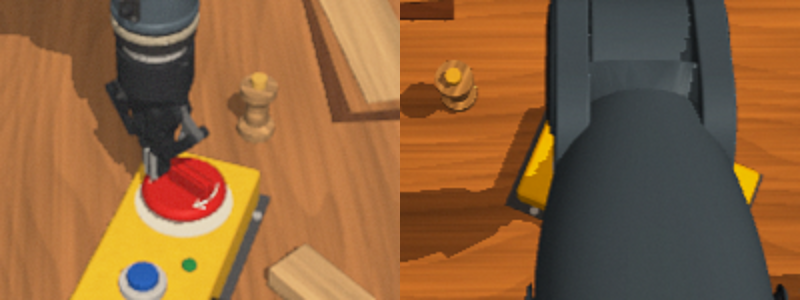

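The side half shows the wing turned clockwise about 25°, still latched, with the fist pushing its near end. I continue.

>>> servo_tool([
  {"tx": -0.0023, "ty": 0, "tz": 0.0038, "roll": 0.15},
  {"tx": -0.0023, "ty": 0, "tz": 0.0038, "roll": 0.15},
  {"tx": -0.0023, "ty": 0, "tz": 0.0038, "roll": 0.15},
  {"tx": 0, "ty": 0, "tz": 0, "roll": 0},
])

```text
t: 8.35
tcp_pos: [0.5785, 0.005, 0.1082]
eef_rot: [[0.275, -0.001, 0.961], [-0.961, -0.0, 0.275], [-0.0, -1.0, -0.001]]
wrist_force: [-2.5, -0.3, 3.0]
finger_gap: -0.0
```

```bash
python3 look.py 2
```

```text
[0.5785 0.005  0.1082] F [-2.5 -0.3  3. ] M [-0.14  0.55  0.03] turn 0.8967118350802803 off tool x,z -0.024560748084240986 -0.01736401082447443
side 719 [0.0877 0.0933 0.1158 0.1177]
top 2 [0.1277 0.128  0.1283 0.1283]
```

The head is up: its red heights are back to the out values. I lift off, then check.

>>> servo_tool([
  {"tx": 0, "ty": 0, "tz": -0.003, "roll": 0},
  {"tx": 0, "ty": -0.03, "tz": -0.004, "roll": 0},
  {"tx": 0, "ty": -0.04, "tz": 0, "roll": 0},
  {"tx": 0, "ty": 0, "tz": 0, "roll": 0},
])

```text
t: 8.95
tcp_pos: [0.5741, 0.0031, 0.1815]
eef_rot: [[0.274, 0.006, 0.962], [-0.962, 0.0, 0.274], [0.002, -1.0, 0.006]]
wrist_force: [0.7, 0.9, -0.4]
finger_gap: 0.0
```

```bash
python3 look.py 3; python3 - <<'E'
from plant import robot
import numpy as np
s=robot.sense();r=s["eef_rot"];d=np.array([.5537,-.1283])-s["tcp_pos"][:2];print(d,d@r[:2,0],d@r[:2,2])
E
```

```text
[0.5741 0.0031 0.1815] F [ 0.7  0.9 -0.4] M [-0.06 -0.01  0.01] turn 0.8983142493734846 off tool x,z -0.0238897176924022 -0.022220137246321617
side 790 [0.0886 0.0941 0.1159 0.118 ]
[-0.01869218 -0.13137493] 0.12126038125103022 -0.05389516269639565Traceback (most recent call last):
  File "look.py", line 9, in <module>
    c=optics.capture(n);p=blob(c,masks(c["img"])["red"]);p=p[p[:,2]<.13];print(n,len(p),np.percentile(p[:,2],[10,50,95,99]).round(4))
                                                                                        ~~~~~~~~~~~~~^^^^^^^^^^^^^^^^^^^^^^
    return _quantile_unchecked(
        a, q, axis, out, overwrite_input, method, keepdims, weights)
    return _ureduce(a,
                    func=_quantile_ureduce_func,
    ...<5 lines>...
                    overwrite_input=overwrite_input,
                    method=method)
    r = func(a, **kwargs)
    result = _quantile(arr,
                       quantiles=q,
    ...<2 lines>...
                       out=out,
                       weights=wgt)
    slices_having_nans = np.isnan(arr[-1, ...])
                                  ~~~^^^^^^^^^
IndexError: index -1 is out of bounds for axis 0 with size 0
```

>>> servo_tool([
  {"tx": 0.03, "ty": 0, "tz": -0.0135, "roll": 0},
  {"tx": 0.03, "ty": 0, "tz": -0.0135, "roll": 0},
  {"tx": 0.03, "ty": 0, "tz": -0.0135, "roll": 0},
  {"tx": 0.031, "ty": 0, "tz": -0.0135, "roll": 0},
  {"tx": 0, "ty": 0, "tz": 0, "roll": 0},
])

```text
t: 9.68
tcp_pos: [0.5522, -0.1297, 0.177]
eef_rot: [[0.27, -0.002, 0.963], [-0.963, 0.0, 0.27], [-0.001, -1.0, -0.002]]
wrist_force: [0.9, -0.6, -0.8]
finger_gap: 0.003
```

```bash
python3 - <<'E'
from h import *
from plant import robot, optics
s=robot.sense();print(s["tcp_pos"],s["q"].round(2))
c=optics.capture("side");P=cloud(c);p=blob(c,masks(c["img"])["red"]);p=p[p[:,2]<.13];print(np.percentile(p[:,2],[10,50,95,99]).round(4))
w=p[p[:,2]>.104];print("wing",cv2.minAreaRect((w[:,:2]*1000).astype(np.float32)))
c0=dict(np.load("pics/top0.npz"));P0=cloud(c0);rr=np.hypot(P0[...,0]-.5537,P0[...,1]+.1283)
for a in range(0,32,2):print(a,np.percentile(P0[(rr>=a/1e3)&(rr<(a+2)/1e3)&(c0["depth"]>0)][:,2],[50,90]).round(4),end=" ")
I=[cv2.resize(c["img"][180:405,230:530],(400,300)),cv2.resize(optics.capture("wrist")["img"],(400,300))]
cv2.imwrite("pics/b1.png",np.hstack(I)[:,:,::-1])
E
```

```text
[ 0.55219656 -0.12974072  0.17699396] [-0.23  0.34 -0.04  1.19 -0.    2.64]
[0.0888 0.0949 0.1164 0.1181]
wing ((609.4672241210938, -14.957328796386719), (20.048194885253906, 53.898162841796875), 69.8091049194336)
0 [0.0792 0.0806] 2 [0.0767 0.0796] 4 [0.0776 0.0801] 6 [0.077  0.0797] 8 [0.0779 0.0808] 10 [0.0778 0.0794] 12 [0.0767 0.0796] 14 [0.0759 0.0785] 16 [0.0687 0.0764] 18 [0.0678 0.0706] 20 [0.0671 0.0692] 22 [0.0663 0.0694] 24 [0.0569 0.0677] 26 [0.0555 0.059 ] 28 [0.0554 0.0574] 30 [0.0555 0.0576]
```

View pics/b1.png

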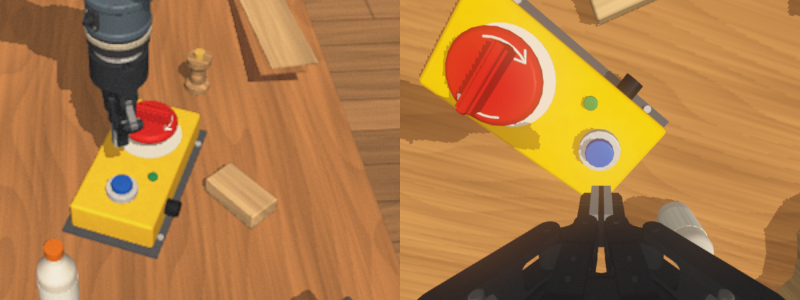

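The views show the mushroom up with the wing back unturned, and the fingertips (600,200) in line with the blue button (600,152). Its bezel tops out at about 67 mm, below the pressed depth. Now I press the button.

>>> servo_tool([
  {"tx": -0.001, "ty": 0.03, "tz": 0.002, "roll": 0},
  {"tx": 0, "ty": 0.03, "tz": 0, "roll": 0},
  {"tx": 0, "ty": 0.02, "tz": 0, "roll": 0},
  {"tx": 0, "ty": 0, "tz": 0, "roll": 0},
])

```text
t: 10.28
tcp_pos: [0.5536, -0.1251, 0.0966]
eef_rot: [[0.274, -0.003, 0.962], [-0.962, 0.001, 0.274], [-0.002, -1.0, -0.003]]
wrist_force: [-0.4, 0.1, 0.2]
finger_gap: -0.0
```

>>> servo_tool([
  {"tx": 0, "ty": 0.003, "tz": 0, "roll": 0},
  {"tx": 0, "ty": 0.003, "tz": 0, "roll": 0},
  {"tx": 0, "ty": 0.003, "tz": 0, "roll": 0},
  {"tx": 0, "ty": 0, "tz": 0, "roll": 0},
])

```text
t: 10.78
tcp_pos: [0.5552, -0.1264, 0.0897]
eef_rot: [[0.272, 0.001, 0.962], [-0.962, 0.0, 0.272], [0.0, -1.0, 0.001]]
wrist_force: [1.9, 1.5, 2.6]
finger_gap: 0.003
```

>>> servo_tool([
  {"tx": 0, "ty": 0.002, "tz": 0, "roll": 0},
  {"tx": 0, "ty": 0.002, "tz": 0, "roll": 0},
  {"tx": 0, "ty": 0, "tz": 0, "roll": 0},
])

```text
t: 11.15
tcp_pos: [0.5551, -0.1265, 0.0855]
eef_rot: [[0.272, 0.001, 0.962], [-0.962, -0.0, 0.272], [0.0, -1.0, 0.001]]
wrist_force: [0.5, 1.6, 5.6]
finger_gap: 0.001
```

>>> servo_tool([
  {"tx": 0, "ty": 0.001, "tz": 0, "roll": 0},
  {"tx": 0, "ty": 0.001, "tz": 0, "roll": 0},
  {"tx": 0, "ty": 0, "tz": 0, "roll": 0},
])

```text
t: 11.52
tcp_pos: [0.5552, -0.1265, 0.0849]
eef_rot: [[0.272, 0.002, 0.962], [-0.962, -0.0, 0.272], [0.001, -1.0, 0.002]]
wrist_force: [-3.5, 1.9, 17.2]
finger_gap: -0.002
```

Bottomed out: 17 N against a 6 N spring at the expected depth. I lift clear, then move back out of the views.

>>> servo_tool([
  {"tx": 0, "ty": -0.01, "tz": 0, "roll": 0},
  {"tx": 0, "ty": -0.03, "tz": 0, "roll": 0},
  {"tx": 0, "ty": -0.05, "tz": 0, "roll": 0},
  {"tx": 0, "ty": -0.05, "tz": 0, "roll": 0},
  {"tx": 0, "ty": 0, "tz": 0, "roll": 0},
])

```text
t: 12.15
tcp_pos: [0.5561, -0.127, 0.2269]
eef_rot: [[0.272, 0.005, 0.962], [-0.962, -0.002, 0.272], [0.003, -1.0, 0.005]]
wrist_force: [0.3, -1.0, -0.0]
finger_gap: -0.003
```

>>> servo_tool([
  {"tx": 0, "ty": 0, "tz": -0.04, "roll": 0},
  {"tx": 0, "ty": 0, "tz": -0.05, "roll": 0},
  {"tx": 0, "ty": 0, "tz": -0.05, "roll": 0},
  {"tx": 0, "ty": 0, "tz": 0, "roll": 0},
  {"tx": 0, "ty": 0, "tz": 0, "roll": 0},
])

```text
t: 12.78
tcp_pos: [0.42, -0.1647, 0.2229]
eef_rot: [[0.272, -0.0, 0.962], [-0.962, -0.0, 0.272], [-0.0, -1.0, -0.0]]
wrist_force: [-0.1, 0.7, -1.0]
finger_gap: -0.003
```

```bash
python3 - <<'E'
from h import *
from plant import robot, optics
s=robot.sense();print(s["t"],s["tcp_pos"],s["wrist_force"])
for n in("top","side"):
    c=optics.capture(n);c0=dict(np.load(f"pics/{n}0.npz"))
    for k in("red","blue"):
        for q in(c0,c):
            p=blob(q,masks(q["img"])[k]);p=p[p[:,2]<.13];print(n,k,len(p),p.mean(0).round(4) if len(p) else 0,np.percentile(p[:,2],[10,50,95]).round(4) if len(p) else 0)
    if n=="side": cv2.imwrite("pics/end.png",c["img"][:,:,::-1])
E
```

```text
12.775 [ 0.41997658 -0.16469714  0.22285794] [-0.0908526   0.72876204 -1.00940501]
top red 1092 [ 0.6002 -0.0127  0.0951] [0.0886 0.0918 0.1146]
top red 1138 [ 0.6002 -0.0109  0.0948] [0.0883 0.0917 0.1145]
top blue 140 [ 0.5532 -0.1267  0.0774] [0.0748 0.0775 0.0805]
top blue 145 [ 0.5534 -0.1262  0.0772] [0.075  0.0771 0.0808]
side red 860 [ 0.5998 -0.0237  0.0979] [0.0887 0.0939 0.1159]
side red 751 [ 0.5991 -0.0231  0.0977] [0.0893 0.0943 0.1154]
side blue 170 [ 0.5539 -0.1316  0.0776] [0.0733 0.0784 0.0814]
side blue 168 [ 0.5539 -0.1315  0.0778] [0.0737 0.0785 0.0815]
```

View pics/end.png

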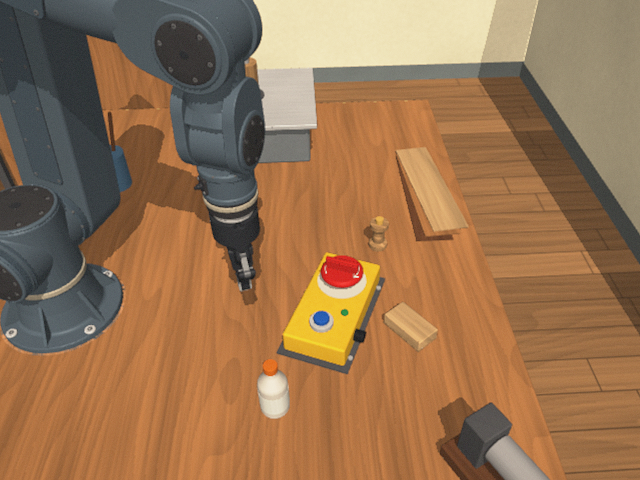

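The final view shows the mushroom up at (342,270), the blue button out at (321,318), and the glue (272,390), spool (378,232) and block (410,325) unmoved. The arm is clear.

```bash
python3 -c "
from plant import robot
print(robot.hand_in())"
```

```text
the job is handed in; nothing more can be done
None
```

The emergency-stop test is done and handed in at about 13 s on the clock, well under the 48 s limit. No verdict is reported at hand-in.

- **Latching:** I pressed the mushroom to its bottom with shut fingers (about 19 N) and lifted off. The cameras showed it stayed about 9.5 mm down.
- **Release:** I pushed the wing clockwise to about 0.9 rad with the shut fist, without pinching it. The mushroom popped up, and the wing sprang back to unturned once I lifted off.
- **Reset:** I then pressed the blue button fully in (about 17 N at the expected depth) and lifted clear.

The last checks showed the red and blue heights within about 0.6 mm of their starting values. The glue bottle, spool and block look unmoved in the final picture. The wrist force was near zero with the arm clear.

No check of the final state failed or disagreed. During the run, the first move calls were refused for missing fields, so nothing moved. One check script also crashed because the arm hid the mushroom from the top camera, and I used the side view instead.

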